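Sort loose furniture fittings into the bench trays

TASK

Tidy the joiner's bench by sorting the five loose fittings by kind, whatever their colour: stand both drawer knobs upright on their feet in the green tray, lay both hinges flat and side by side in the blue tray, and lay the chisel handle flat in the red tray. Everything must rest on its tray's floor, nothing on top of anything else, and be let go. Leave the block plane and the cork sanding block where they are.

Things in the scene. Friction and masses are not known exactly. Their poses are not given: they have to be found in the camera images.
- knob_pale: Turned pale wooden drawer knob, 38 mm high, standing on its foot: foot 26 mm in diameter, waist 16 mm, head 36 mm in diameter with an upright side from 20 to 32 mm above the foot; about 35 g. Origin at the centre of its underside, z up along its axis. Starts on the bench top.
- knob_dark: Turned very dark brown wooden drawer knob, 38 mm high, standing on its foot: foot 26 mm in diameter, waist 16 mm, head 36 mm in diameter with an upright side from 20 to 32 mm above the foot; about 35 g. Origin at the centre of its underside, z up along its axis. Starts on the bench top.
- hinge_brass: Yellow brass butt hinge, folded shut and lying flat: 50 mm long (its x), 28 mm wide (its y); the round knuckle, 10 mm in diameter, lies along the +y edge and stands 3 mm proud of the two folded leaves, which reach from the underside to 7 mm above it (z); about 70 g. It does not open. Origin at its middle, 5 mm above what it lies on. Starts on the bench top.
- hinge_steel: Silver-grey steel butt hinge, folded shut and lying flat: 50 mm long (its x), 28 mm wide (its y); the round knuckle, 10 mm in diameter, lies along the +y edge and stands 3 mm proud of the two folded leaves, which reach from the underside to 7 mm above it (z); about 70 g. It does not open. Origin at its middle, 5 mm above what it lies on. Starts on the bench top.
- chisel_handle: Spare chisel handle of reddish-brown wood, eight-sided, 26 mm across its flats, lying on a flat; 100 mm long along its x, the last 14 mm at the +x end a brass ferrule 20 mm in diameter, a short domed butt at the -x end; about 50 g. It has no blade. Origin at mid length on its axis, 13 mm above what it lies on. Starts on the bench top.
- tray_green: Green open sorting tray, fixed to the bench, empty at the start: outside 136 mm (its x) by 124 mm (its y), 24 mm high; walls and floor 5 mm thick, so the inner floor is 126 by 114 mm and lies 5 mm above the bench. Origin at the centre of its underside, on the bench top. For the knobs.
- tray_blue: Blue open sorting tray, fixed to the bench, empty at the start: outside 136 mm (its x) by 124 mm (its y), 24 mm high; walls and floor 5 mm thick, so the inner floor is 126 by 114 mm and lies 5 mm above the bench. Origin at the centre of its underside, on the bench top. For the hinges.
- tray_red: Red open sorting tray, fixed to the bench, empty at the start: outside 136 mm (its x) by 124 mm (its y), 24 mm high; walls and floor 5 mm thick, so the inner floor is 126 by 114 mm and lies 5 mm above the bench. Origin at the centre of its underside, on the bench top. For the chisel handle.
- block_plane: Small dark steel block plane standing on its sole, 150 mm long (its x), 46 mm wide, 50 mm high, origin at the centre of its underside. A bystander: leave it alone.
- sanding_block: Cork sanding block, 110 mm (its x) by 60 mm, 32 mm high, origin at the centre of its underside. A bystander: leave it alone.
Mind the look-alikes: they are no part of the job. Several things look just like the knob_pale: the one meant starts farthest to the robot's right.

How it is judged:
At the end, for the whole second after the job is handed in: Both knobs stand in the green tray, both hinges lie flat in the blue tray and the chisel handle lies in the red tray: each inside the walls, resting on the tray floor (height within 3 mm), knobs upright to 7 degrees, hinges flat to 14, handle level to 6, at rest and not touched by the fingers (x of knob_pale in the frame of tray_green between -0.06 and 0.06 m and y of knob_pale in the frame of tray_green between -0.054 and 0.054 m and z of knob_pale in the frame of tray_green between 0.002 and 0.008 m and angle between each of knob_pale, knob_dark's own z axis and vertical below 0.12 rad and linear speed of each of knob_pale, knob_dark, hinge_brass, hinge_steel, chisel_handle below 0.02 m/s and contact force between the fingers and knob_pale below 0.1 N and x of knob_dark in the frame of tray_green between -0.06 and 0.06 m and y of knob_dark in the frame of tray_green between -0.054 and 0.054 m and z of knob_dark in the frame of tray_green between 0.002 and 0.008 m and contact force between the fingers and knob_dark below 0.1 N and x of hinge_brass in the frame of tray_blue between -0.06 and 0.06 m and y of hinge_brass in the frame of tray_blue between -0.054 and 0.054 m and z of hinge_brass in the frame of tray_blue between 0.007 and 0.013 m and angle between the z axis of each of hinge_brass, hinge_steel and the z axis of tray_blue, either way round below 0.25 rad and contact force between the fingers and hinge_brass below 0.1 N and x of hinge_steel in the frame of tray_blue between -0.06 and 0.06 m and y of hinge_steel in the frame of tray_blue between -0.054 and 0.054 m and z of hinge_steel in the frame of tray_blue between 0.007 and 0.013 m and contact force between the fingers and hinge_steel below 0.1 N and x of chisel_handle in the frame of tray_red between -0.06 and 0.06 m and y of chisel_handle in the frame of tray_red between -0.054 and 0.054 m and z of chisel_handle in the frame of tray_red between 0.015 and 0.021 m and angle between chisel_handle's own x axis and vertical between 1.47 and 1.67 rad and contact force between the fingers and chisel_handle below 0.1 N).
It fails at once if the block plane is shifted by more than 20 mm (distance of block_plane from where it was at the start of the episode above 0.02 m).
It fails at once if the sanding block is shifted by more than 20 mm (distance of sanding_block from where it was at the start of the episode above 0.02 m).
It also fails if it takes over 128 s, if anything falls off the work surface, if the arm or the gripper's body presses on something with over 40 N, if the wrist force passes 120 N, or if a joint passes its speed limit or range.

ROBOT

A 7-joint arm with a two-finger parallel gripper is mounted at the origin on the work surface. World frame = base frame: x ahead of the robot, y to its left, z up, the work surface at z = 0. Lengths are in m, angles in rad, forces in N, time in s.
With the tool pointing down it reaches from about 0.4 to 0.875 m from the base axis. Payload 4.4 kg.
Tool frame: the origin (TCP) lies at the very end of the fingers, on their centre line; the grasp point (between the pads) lies 19 mm behind it; x points along the fingers, z is the direction in which the jaws open and shut, and the axes are right-handed (so a half turn about x gives the same grasp; the last joint's range is limited). The gripper opens to 85 mm and grips with 20 to 120 N. Pads are 22 mm wide; open, the fingers measure 114 mm over their backs; the gripper's body (76 mm by 85 mm) begins 54 mm behind the grasp point. The pads swing forward as they close: fully open they stand 13 mm farther back than shut.
Start: joints at [1.204, 0.628, 0.038, 1.517, -0.027, 0.996, -0.02], TCP at [0.193, -0.621, 0.231] pointing down, gripper open.
Joint ranges: [-3.06, 3.06], [-0.37, 2.12], [-1.25, 1.32], [0.18, 2.47], [-1.1, 4.24], [0.23, 1.98], [-2.94, 2.94]. Speed limits (rad/s): [2.57, 2.57, 3.14, 3.14, 3.14, 3.14, 3.14].

INTERFACE

Orientations are given as a rotation vector (axis times angle).
In Python, from plant import robot gives the robot as it stands.
- The arm moves only by the tool apply_moves, never from a script. Its argument "rows" is text: rows parted by semicolons, each of 6 numbers parted by spaces: the shift along the world's x, y, z in cm, then the turn, a rotation vector about the world's x, y, z in rad. In form: tx ty tz rx ry rz; .... A call has 1 to 8 rows; each row is the pose to reach, as a shift and turn from the pose commanded when the call began; what a row does not reach only later rows make up. A row lasts 1/10 s, in which the tool goes at most 50 mm and 8.59 degrees, less where a joint would pass 70% of its speed; a pose out of reach is approached as far as the arm can. A call with a gripper value outside its range is refused whole. "gripper" is the opening in per cent of the stroke, from 0 (shut) to 100 (fully open), set as the call begins (left out, the last holds). The fingers move at their own pace and stop on an object; "grip_force" is the grip in N (left out, the last holds). Time passes only in rows, so rows that repeat a pose let the fingers close. It gives the time, the measured TCP pose, the force and the opening at its end, in the units of the state.
- robot.read_state(): the state, without advancing time (a new reading comes with each control period).
- robot.grab_frame(name): name is "side" or "top"; returns a dict with "pixels" (384x512x3 uint8, red, green, blue), "fx", "fy", "cx", "cy" (pixels), "dist_coeffs" ([k1, k2, p1, p2, k3] as OpenCV has them; the pictures are not rectified), "origin" and "orientation" of the camera in the world. Camera axes: x right, y down, z forward; pixel columns grow to the right and rows downward; lengths in m; the calibration is good to about 2 mm. A picture is of the moment at which its call begins. There is no depth.
- robot.job_done(): hands the job in, once; it reports no verdict.
Trained networks look in the newest picture that a camera, given by its name, has taken for a name from the list of things; names that differ only in an ending like _2 or _b are one class to them, and where a whole thing is asked for, a point or a joint stands for the part that bears it (a point fixed in the world has none). Each returns a list of dicts, best first, with "conf" (0 to 1); they miss things now and then, are a little off and sometimes report something else, mostly with a low value. They report only what shows in the picture. A call takes as long as a camera call. They do not tell look-alikes from the thing itself.
- robot.search_frame(target, camera): "at" ([x, y, z] in m, in the coordinates of the camera as it stood for that picture, good to about 4 mm: the middle of the surface that is visible of it).
The state is a dict: "t": time; "q": joint angles; "qvel": joint speeds; "tau": joint torques, N m; "tool_pos": TCP position; "orientation": TCP orientation; "ft_force": force on the tool from outside, world axes, zero at the start; "wrist_torque": the same for the moment, N m; "opening": opening from 0.0 (shut) to 1.0 (fully open).
Only numpy, scipy, OpenCV 4.12 (cv2) and the standard library are available. Lean on these libraries where they do the work, as an engineer would, in place of code of your own. Each camera call takes 0.05 s, during which the arm holds its last target.

## Working session

There is one attempt and no reset: what is moved stays moved. The work goes in short steps, Python scripts to look and compute and a tool call to move; the robot and the scene stay as the last step left them, time stands still between calls to the robot, and variables do not carry over. Pictures are saved under pics/ and viewed, and the job is handed in when it is done.

Besides the shell and the picture viewer there is one more tool, called as a command line: name --argument value ..., lists and objects as JSON in quotes. apply_moves: Moves the arm, as the interface text tells. Its arguments: {"type":"object","properties":{"rows":{"type":"string"},"gripper":{"type":"number"},"grip_force":{"type":"number"}},"required":["rows"]}

```bash
ls; mkdir -p pics; cat > h.py <<'E'
import numpy as np,cv2
from scipy.spatial.transform import Rotation as R
from plant import robot
def rot(o):
    o=np.array(o,float)
    if o.shape==(3,3): return o
    return R.from_rotvec(o).as_matrix() if o.size==3 else R.from_quat(o).as_matrix()
def snap(cam,fn=None):
    f=robot.grab_frame(cam)
    if fn: cv2.imwrite('pics/'+fn,f['pixels'][:,:,::-1])
    return f
def KD(f): return np.array([[f['fx'],0,f['cx']],[0,f['fy'],f['cy']],[0,0,1.]]),np.array(f['dist_coeffs'],float)
def pix2w(f,uv,z):
    K,D=KD(f); p=cv2.undistortPoints(np.array(uv,float).reshape(-1,1,2),K,D).reshape(-1,2)
    d=np.c_[p,np.ones(len(p))]@rot(f['orientation']).T; o=np.array(f['origin'])
    return o+d*((z-o[2])/d[:,2])[:,None]
def w2pix(f,P):
    K,D=KD(f); Rm=rot(f['orientation']); P=(np.array(P,float).reshape(-1,3)-f['origin'])@Rm
    return cv2.projectPoints(P,np.zeros(3),np.zeros(3),K,D)[0].reshape(-1,2)
def cam2w(f,a): return rot(f['orientation'])@np.array(a)+f['origin']
E
python3 - <<'E'
from h import *
s=robot.read_state(); print(s)
for c in ['top','side']:
    f=snap(c,c+'0.png'); print(c,f['origin'],f['orientation'],f['fx'],f['dist_coeffs'])
    for n in ['knob_pale','knob_dark','hinge_brass','hinge_steel','chisel_handle','tray_green','tray_blue','tray_red','block_plane','sanding_block']:
        for d in robot.search_frame(n,c):
            w=cam2w(f,d['at']); print(n,round(d['conf'],2),w.round(3),w2pix(f,w).round(0)[0])
E
```

```text
pics
{'t': 0.0, 'q': array([ 1.20420089,  0.62936814,  0.03844152,  1.51834763, -0.02700369,
        0.99634518, -0.020006  ]), 'qvel': array([-6.05364580e-04, -2.21297876e-04,  1.02824668e-03, -8.45529915e-04,
       -7.15158411e-04,  5.18799168e-05,  5.44091965e-04]), 'tau': array([-5.79369098e-04, -5.63405085e+01,  1.22572806e+00, -1.93451142e+01,
        1.09319069e-02,  1.05787633e-02, -8.66778649e-07]), 'tool_pos': array([ 0.1924235 , -0.62020239,  0.23038136]), 'orientation': array([ 0.9859985 ,  1.33823729, -0.98410889]), 'ft_force': array([ 0.05227717, -0.52681934,  0.17924518]), 'wrist_torque': array([-0.04070074,  0.00692043,  0.00204415]), 'opening': 1.0012376531803762}
top [ 0.37549308 -0.00429376  1.24849907] [-2.18561406  2.16226804 -0.10238257] 471.91613892121995 [-0.01840931  0.          0.          0.          0.        ]
knob_pale 0.52 [ 0.566 -0.123  0.032] [298. 163.]
knob_dark 0.33 [0.601 0.238 0.005] [162. 150.]
knob_dark 0.18 [0.485 0.424 0.031] [ 87. 192.]
hinge_brass 0.62 [ 0.429 -0.121  0.008] [296. 216.]
hinge_brass 0.49 [ 0.425 -0.428  0.034] [416. 218.]

[... 405 characters left out ...]
.475357   -1.16709981] 377.18559605685783 [-0.00340425  0.          0.          0.          0.        ]
knob_pale 0.66 [ 0.43  -0.244  0.033] [304. 169.]
knob_pale 0.66 [ 0.562 -0.116  0.034] [250. 171.]
knob_pale 0.6 [ 0.351 -0.158  0.032] [311. 191.]
knob_dark 0.19 [ 0.43  -0.122  0.008] [283. 192.]
hinge_brass 0.4 [ 0.427 -0.124  0.008] [284. 193.]
hinge_steel 0.53 [0.42  0.14  0.007] [233. 241.]
chisel_handle 0.62 [0.432 0.271 0.027] [197. 262.]
tray_green 0.95 [ 0.61  -0.244  0.004] [261. 157.]
tray_blue 0.84 [0.638 0.024 0.004] [205. 190.]
tray_red 0.79 [0.599 0.237 0.003] [164. 232.]
block_plane 0.68 [0.481 0.435 0.027] [134. 294.]
sanding_block 0.95 [ 0.416 -0.418  0.029] [332. 149.]
```

```bash
python3 - <<'E'
import cv2
a=cv2.imread('pics/top0.png'); cv2.imwrite('pics/top0c.png',cv2.resize(a[90:290,60:460],None,fx=2,fy=2,interpolation=cv2.INTER_CUBIC))
a=cv2.imread('pics/side0.png'); cv2.imwrite('pics/side0c.png',cv2.resize(a[100:340,70:400],None,fx=2.4,fy=2.4,interpolation=cv2.INTER_CUBIC))
E
```

```text
(no output)
```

View pics/top0c.png

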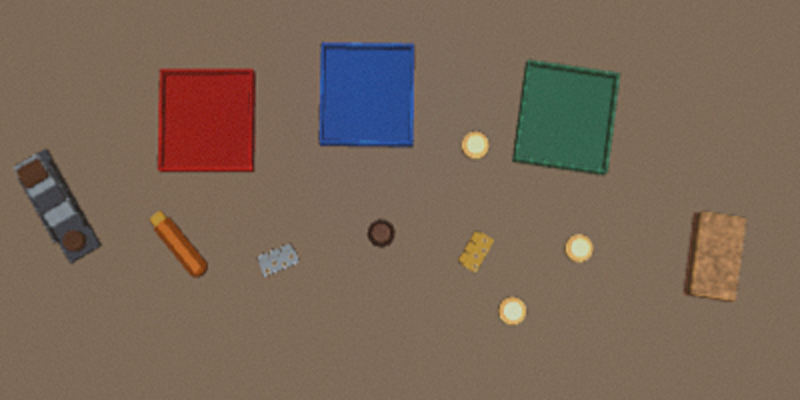

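View pics/side0c.png

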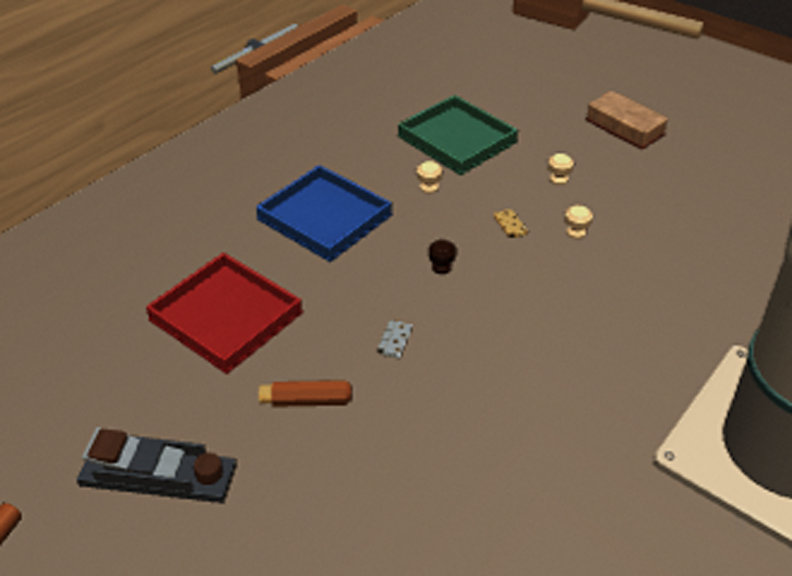

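```bash
cat > seg.py <<'E'
from h import *
# (name, approx pixel in top, mid height)
def blob(f,uv,z,thr=28,r=24):
    im=cv2.GaussianBlur(f['pixels'],(3,3),0).astype(float)
    u,v=[int(round(x)) for x in uv]
    y0,x0=max(v-r,0),max(u-r,0); w=im[y0:v+r,x0:u+r]
    bg=np.median(np.concatenate([w[0],w[-1],w[:,0],w[:,-1]]),0)
    m=(np.abs(w-bg).sum(2)>thr*1.5).astype(np.uint8)
    m=cv2.morphologyEx(m,cv2.MORPH_OPEN,np.ones((2,2),np.uint8))
    n,l,st,_=cv2.connectedComponentsWithStats(m)
    k=1+np.argmax(st[1:,4]); c=cv2.findContours((l==k).astype(np.uint8),cv2.RETR_EXTERNAL,cv2.CHAIN_APPROX_NONE)[0][0].reshape(-1,2)+[x0,y0]
    ys,xs=np.nonzero(l==k); P=pix2w(f,np.c_[xs+x0,ys+y0],z)[:,:2]
    Cw=pix2w(f,c,z)[:,:2].astype(np.float32)
    return P.mean(0),np.linalg.eigh(np.cov(P.T)),cv2.minAreaRect(Cw*1000),len(P)
E
python3 - <<'E'
from seg import *
f=snap('top')
for n,uv,z,r in [('pale',(349,214),.026,16),('lookA',(298,163),.026,12),('lookB',(316,245),.026,16),('dark',(250,207),.026,16),('brass',(298,216),.007,18),('steel',(199,219),.007,18),('chisel',(149,212),.013,26)]:
    c,(ev,E),rect,N=blob(f,uv,z,r=r); print(n,c.round(4),'axisdeg',np.degrees(np.arctan2(E[1,1],E[0,1])).round(1),'rect',np.round(rect[0],1),np.round(rect[1],1),round(rect[2],1),N,w2pix(f,[*c,z]).round(1))
for n,uv,z in [('green',(343,149),.024),('blue',(243,137),.024),('red',(163,150),.024)]:
    hsv=cv2.cvtColor(f['pixels'],cv2.COLOR_RGB2HSV).astype(int)
    m=(hsv[...,1]>110)
    h0=hsv[int(uv[1]),int(uv[0]),0]
    m&=(np.minimum(abs(hsv[...,0]-h0),180-abs(hsv[...,0]-h0))<15)
    k=np.zeros_like(m);v,u=uv[1],uv[0];k[v-35:v+35,u-35:u+35]=1
    n_,l,st,_=cv2.connectedComponentsWithStats((m&k).astype(np.uint8)); i=1+np.argmax(st[1:,4])
    ys,xs=np.nonzero(l==i);P=pix2w(f,np.c_[xs,ys],z)[:,:2].astype(np.float32)*1000
    r=cv2.minAreaRect(P);print(n,np.round(P.mean(0),1),np.round(r[0],1),np.round(r[1],1),round(r[2],1))
s=robot.read_state();print(s['t'],R.from_rotvec(s['orientation']).as_matrix().round(3))
E
```

```text
pale [ 0.433  -0.2591] axisdeg -167.5 rect [ 432.2 -259.6] [33.8 36.4] 89.6 161 [[350.3 214.7]]
lookA [ 0.5662 -0.1239] axisdeg -152.8 rect [ 565.6 -124.4] [34.4 34.1] 0.6 154 [[298.3 163.3]]
lookB [ 0.3508 -0.1722] axisdeg -177.3 rect [ 351.4 -172.5] [31.  35.9] 90.0 159 [[316.9 246.2]]
dark [ 0.4496 -0.0017] axisdeg 156.7 rect [450.2  -1.4] [36.4 36.3] 0.6 176 [[251.1 207.2]]
brass [ 0.4288 -0.1274] axisdeg 150.9 rect [ 428.9 -126.7] [28.8 51.2] 59.3 204 [[298.8 216.1]]
steel [0.4141 0.134 ] axisdeg 112.4 rect [414.3 133.8] [28.9 49.6] 22.5 191 [[199.4 220.6]]
chisel [0.4318 0.262 ] axisdeg -139.3 rect [432.9 262.8] [105.1  29.2] 40.5 411 [[150.4 213.2]]
green [ 606.3 -238.2] [ 607.6 -240.7] [119.1 130.5] 82.1
blue [635.   21.7] [636.3  22. ] [136.6 121.7] 0.5
red [599.4 232.2] [599.6 232.2] [135.9 128.3] 0.6
1.15 [[ 0.     0.955  0.296]
 [-0.     0.296 -0.955]
 [-1.     0.     0.   ]]
```

```bash
python3 - <<'E'
from seg import *
for cam in ['side','top']:
    f=snap(cam); a=f['pixels'][:,:,::-1].copy(); a=cv2.resize(a,None,fx=3,fy=3,interpolation=cv2.INTER_CUBIC)
    def dr(P,c=(0,255,0)):
        p=((w2pix(f,P)+.5)*3-.5); cv2.polylines(a,[p.round().astype(int).reshape(-1,1,2)],True,c,1)
    t=np.linspace(0,2*np.pi,30)
    for x,y in [(.433,-.2591),(.5662,-.1239),(.3508,-.1722),(.4496,-.0017)]:
        for z,r in [(0,.013),(.026,.018)]: dr(np.c_[x+r*np.cos(t),y+r*np.sin(t),0*t+z])
    def rec(x,y,d,L,W,z):
        R2=R.from_euler('z',d,degrees=True).as_matrix(); dr(np.array([[L,W,0],[L,-W,0],[-L,-W,0],[-L,W,0]])/2@R2.T+[x,y,z])
    rec(.4288,-.1274,150.5,.05,.028,.007);rec(.4142,.134,112.4,.05,.028,.007);rec(.4325,.2625,40.5,.1,.026,.013)
    for x,y,d in [(.6075,-.2407,-7.5),(.6363,.022,.5),(.5996,.2322,.5)]: rec(x,y,d,.136,.124,.024);rec(x,y,d,.126,.114,.005)
    if cam=='side': a=a[390:960,380:1030]
    else: a=a[330:810,400:1180]
    cv2.imwrite(f'pics/ov_{cam}.png',a)
E
```

```text
(no output)
```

View pics/ov_side.png

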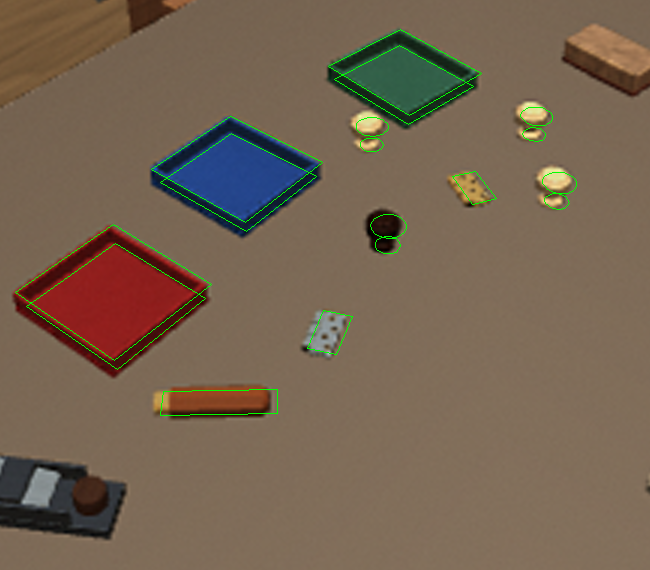

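View pics/ov_top.png

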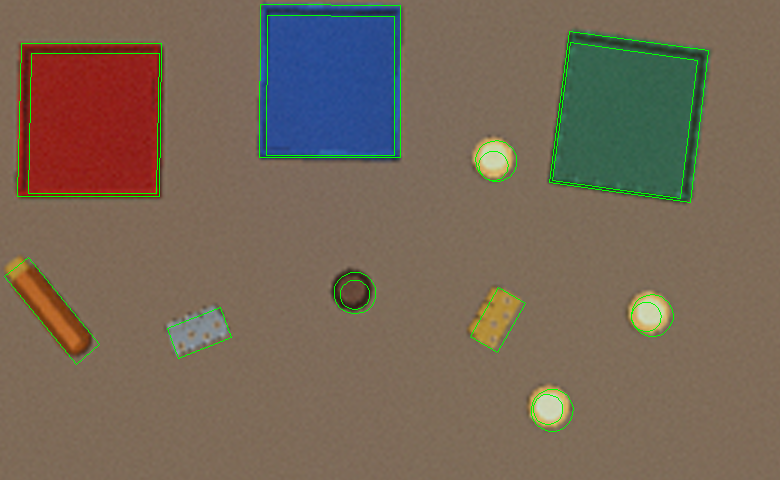

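```bash
sed -i '/MORPH_OPEN/d' seg.py
python3 - <<'E'
from seg import *
f=snap('top')
for n,uv,z,r in [('pale',(349,214),.026,16),('lookA',(298,163),.026,12),('lookB',(316,245),.026,16),('dark',(250,207),.026,16),('brass',(298,216),.007,18),('steel',(199,219),.007,18),('chisel',(149,212),.013,26)]:
  for thr in (20,35,55):
    c,(ev,E),rect,N=blob(f,uv,z,r=r,thr=thr); print(n,c.round(4),'axisdeg',np.degrees(np.arctan2(E[1,1],E[0,1])).round(1),'rect',np.round(rect[0],1),np.round(rect[1],1),round(rect[2],1),N)
# side-view check: shift each point to best side agreement: detect knob head centroid in side
f=snap('side')
for n,uv,z,r in [('pale',(304,169),.024,13),('lookB',(311,191),.024,13),('dark',(255,207),.024,13),('brass',(284,193),.006,13),('steel',(235,241),.006,18),('chisel',(198,263),.013,26)]:
    c,_,rect,N=blob(f,uv,z,r=r,thr=35); print('side',n,c.round(4),N, w2pix(f,[*c,z]).round(1))
E
```

```text
pale [ 0.4353 -0.2566] axisdeg -178.1 rect [ 436. -257.] [33.8 39. ] 89.6 171
pale [ 0.4356 -0.2567] axisdeg 171.2 rect [ 435.8 -256.2] [34.6 35.1] 63.1 156
pale [ 0.4357 -0.2562] axisdeg -162.3 rect [ 435.4 -256.3] [32.7 31.5] 45.1 140
lookA [ 0.5692 -0.1212] axisdeg 52.0 rect [ 569.2 -121. ] [36.3 35.6] 63.8 164
lookA [ 0.5693 -0.1211] axisdeg -141.8 rect [ 569.8 -121.3] [33.9 34.4] 63.8 146
lookA [ 0.5694 -0.1214] axisdeg -178.0 rect [ 569.5 -120.5] [31.8 31.5] 0.2 134
lookB [ 0.3537 -0.1696] axisdeg 152.1 rect [ 354.  -169.9] [35.9 36.1] 0.0 170
lookB [ 0.354  -0.1696] axisdeg 137.8 rect [ 355.2 -169.9] [31.  33.4] 90.0 149
lookB [ 0.3537 -0.1698] axisdeg 137.5 rect [ 354.  -169.9] [30.7 31.1] 0.6 140
dark [0.4522 0.0009] axisdeg -157.3 rect [451.5   1.3] [39.  36.3] 0.6 185
dark [0.4522 0.0009] axisdeg 141.0 rect [452.2   0.6] [34.9 36.7] 45.6 171
dark [0.4519 0.0009] axisdeg -175.5 rect [451.5  -0. ] [33.8 33.7] 0.6 153
brass [ 0.431  -0.1242] axisdeg 148.9 rect [ 431.2 -124.2] [29.2 52.6] 59.3 217
brass [ 0.4312 -0.1246] axisdeg 150.0 rect [ 431.4 -124. ] [27.  49.8] 59.2 188
brass [ 0.4315 -0.124 ] axisdeg 148.7 rect [ 431.1 -123.8] [24.1 46.8] 60.4 137
steel [0.4165 0.1365] axisdeg 111.3 rect [416.9 136.4] [29.9 51.5] 21.2 211
steel [0.4164 0.1362] axisdeg 110.9 rect [417.2 136.3] [26.4 49.1] 22.5 175
steel [0.4152 0.1358] axisdeg 109.4 rect [416.2 136. ] [23.3 44.7] 19.1 79
chisel [0.4348 0.2649] axisdeg -139.6 rect [435.5 265.5] [105.8  29.6] 40.6 426
chisel [0.4343 0.2646] axisdeg -139.4 rect [435.5 265.5] [102.5  28.5] 40.5 399
chisel [0.4338 0.264 ] axisdeg -139.2 rect [435.3 265.3] [101.4  25.2] 40.5 343
side pale [ 0.4379 -0.2537] 93 [[303.  168.9]]
side lookB [ 0.357  -0.1682] 106 [[310.4 190.7]]
side dark [0.452 0.005] 163 [[253.7 206.2]]
side brass [ 0.4322 -0.121 ] 83 [[282.1 192.8]]
side steel [0.4199 0.1383] 108 [[233.7 240.5]]
side chisel [0.4359 0.2665] 405 [[197.5 263.9]]
```

apply_moves --rows "2.4 3.6 -0.9 0 0 -0.06; 4.8 7.2 -1.8 0 0 -0.12; 7.2 10.8 -2.7 0 0 -0.18; 9.6 14.4 -3.6 0 0 -0.24; 12 18 -4.5 0 0 -0.3; 14.4 21.6 -5.4 0 0 -0.36; 16.8 25.2 -6.3 0 0 -0.42; 19.2 28.8 -7.2 0 0 -0.431" --gripper 70

```text
t: 2.15
tool_pos: [0.3856, -0.3315, 0.1593]
orientation: [1.306, 1.143, -1.305]
ft_force: [0.9, -0.3, 0.4]
opening: 0.702
```

apply_moves --rows "2.5 4 -1.5 0 0 0; 5.15 7.7 -3.5 0 0 0; 5.15 7.7 -6.5 0 0 0; 5.15 7.7 -8.5 0 0 0; 5.15 7.7 -8.5 0 0 0; 5.15 7.7 -8.5 0 0 0"

```text
t: 2.75
tool_pos: [0.4361, -0.2562, 0.0746]
orientation: [1.305, 1.144, -1.305]
ft_force: [-0.7, -0.0, -0.5]
opening: 0.699
```

```bash
cat > view.py <<'E'
import sys
from h import *
cam,name,x0,y0,x1,y1,s=sys.argv[1:]; x0,y0,x1,y1=map(int,(x0,y0,x1,y1))
f=snap(cam); a=f['pixels'][y0:y1,x0:x1,::-1]
cv2.imwrite('pics/'+name,cv2.resize(a,None,fx=float(s),fy=float(s),interpolation=cv2.INTER_CUBIC))
st=robot.read_state(); M=rot(st['orientation']); print(st['t'],st['tool_pos'].round(4),'jaw',np.degrees(np.arctan2(M[1,2],M[0,2])).round(1),'down',M[:,0].round(3),st['opening'],st['ft_force'].round(2))
E
python3 view.py side s1.png 240 110 380 230 5
```

```text
2.8 [ 0.4365 -0.2566  0.0751] jaw -97.5 down [ 0.001 -0.001 -1.   ] 0.7016401825773464 [ 0.77 -0.34  0.36]
```

View pics/s1.png

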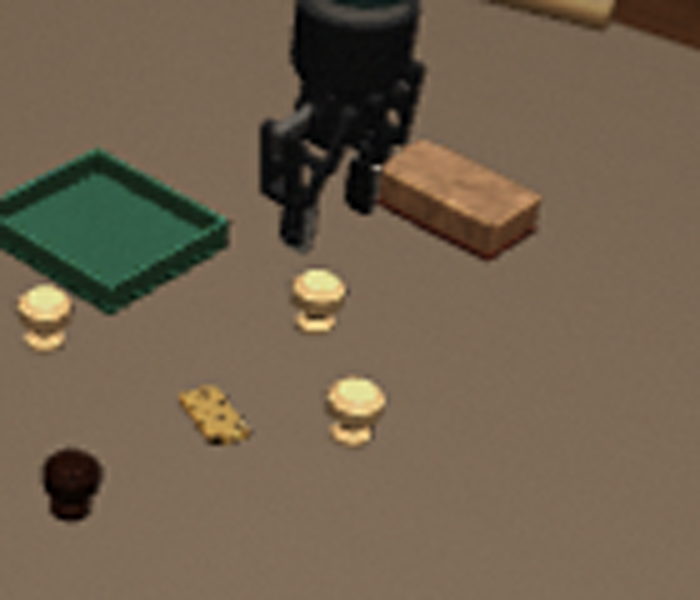

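The side view shows the open gripper straight above the right-most pale knob (315,290 in the crop), with clear space around it.

apply_moves --rows "0 0 -2.5 0 0 0; 0.05 0.1 -5 0 0 0; 0.05 0.1 -6.8 0 0 0; 0.05 0.1 -6.8 0 0 0; 0.05 0.1 -6.8 0 0 0"

```text
t: 3.3
tool_pos: [0.4371, -0.2556, 0.0074]
orientation: [1.305, 1.143, -1.304]
ft_force: [1.5, 0.1, 0.5]
opening: 0.702
```

apply_moves --rows "0 0 0 0 0 0; 0 0 0 0 0 0; 0 0 0 0 0 0; 0 0 0 0 0 0; 0 0 0 0 0 0; 0 0 0 0 0 0; 0 0 0 0 0 0; 0 0 0 0 0 0" --gripper 10 --grip_force 30

```text
t: 4.1
tool_pos: [0.4375, -0.2554, 0.0078]
orientation: [1.305, 1.142, -1.303]
ft_force: [0.3, 0.4, 6.4]
opening: 0.405
```

apply_moves --rows "0 0 1 0 0 0; 0 0 3 0 0 0; 0 0 5 0 0 0; 0 0 6.5 0 0 0; 0 0 6.5 0 0 0"

```text
t: 4.6
tool_pos: [0.438, -0.2556, 0.0739]
orientation: [1.305, 1.14, -1.302]
ft_force: [0.3, 0.6, -1.2]
opening: 0.403
```

```bash
python3 view.py side s2.png 240 110 380 230 5
```

```text
4.65 [ 0.4375 -0.2552  0.0727] jaw -97.5 down [ 0.003 -0.001 -1.   ] 0.40431525157768855 [ 0.31  0.03 -0.14]
```

View pics/s2.png

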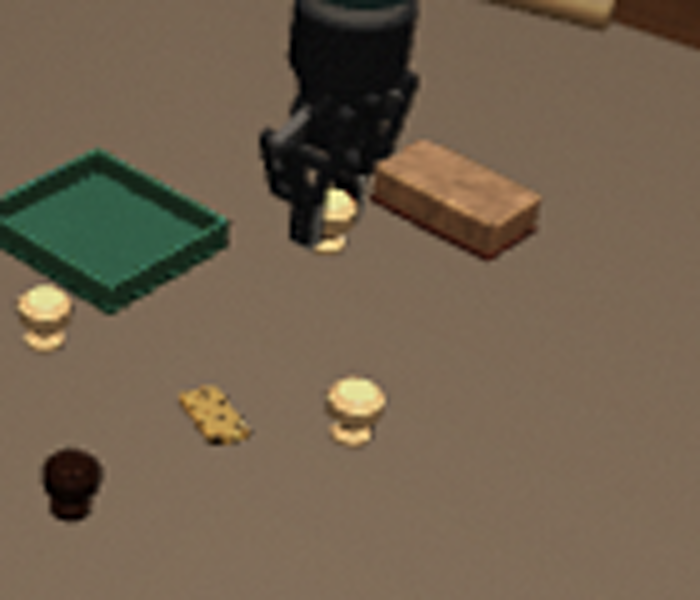

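The pale knob hangs upright between the pads at (330,220), lifted clear of the bench.

apply_moves --rows "3 0.2 0 0 0 0; 7.5 0.4 0 0 0 0; 12 0.6 0 0 0 0; 16.5 0.9 0 0 0 0; 19.8 1.05 0 0 0 0; 19.8 1.05 0 0 0 0; 19.8 1.05 -2 0 0 0; 19.8 1.05 -3.5 0 0 0"

```text
t: 5.45
tool_pos: [0.633, -0.2441, 0.0345]
orientation: [1.304, 1.147, -1.306]
ft_force: [-0.2, -0.4, -1.7]
opening: 0.403
```

apply_moves --rows "0 0 -1 0 0 0; 0 0 -1.8 0 0 0; 0 0 -2.2 0 0 0; 0 0 -2.2 0 0 0; 0 0 -2.2 0 0 0"

```text
t: 5.95
tool_pos: [0.6349, -0.2446, 0.0148]
orientation: [1.305, 1.144, -1.304]
ft_force: [-0.3, 0.2, 0.1]
opening: 0.404
```

```bash
python3 view.py side s3.png 200 80 340 200 5
```

```text
6.0 [ 0.6351 -0.2446  0.015 ] jaw -97.5 down [ 0.001 -0.    -1.   ] 0.40345104651127034 [-0.07  0.28 -1.02]
```

View pics/s3.png

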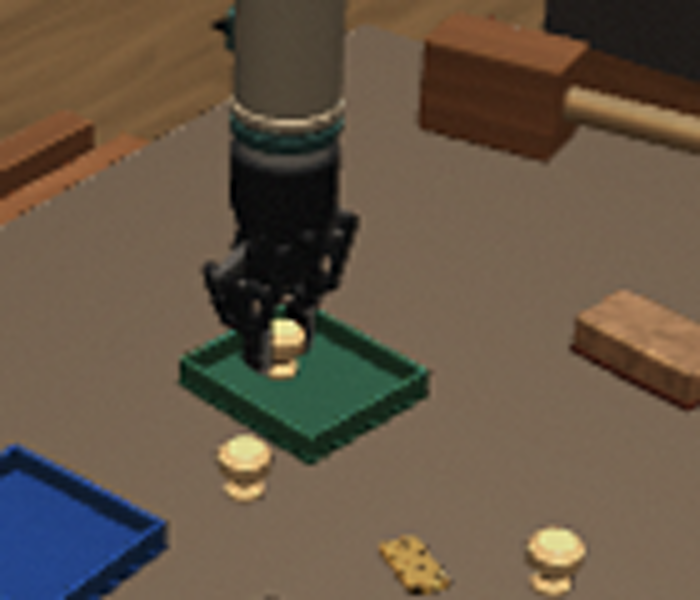

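The knob is in the tray, upright at (283,350), and about 2 mm above the floor.

apply_moves --rows "0 0 -0.1 0 0 0; 0 0 -0.18 0 0 0; 0 0 -0.18 0 0 0"

```text
t: 6.3
tool_pos: [0.635, -0.2444, 0.013]
orientation: [1.305, 1.144, -1.304]
ft_force: [-0.6, -0.3, 1.4]
opening: 0.407
```

apply_moves --rows "0 0 0 0 0 0; 0 0 0 0 0 0; 0 0 0 0 0 0; 0 0 0 0 0 0; 0 0 3 0 0 0; 0 0 6 0 0 0; 0 0 9 0 0 0; 0 0 9 0 0 0" --gripper 65

```text
t: 7.1
tool_pos: [0.6377, -0.2458, 0.1073]
orientation: [1.306, 1.137, -1.3]
ft_force: [0.7, -0.6, -0.7]
opening: 0.651
```

```bash
python3 view.py side s4.png 200 80 340 200 5
```

```text
7.15 [ 0.6362 -0.245   0.105 ] jaw -97.5 down [ 0.005 -0.002 -1.   ] 0.6485145085492187 [-0.19  0.65 -0.42]
```

View pics/s4.png

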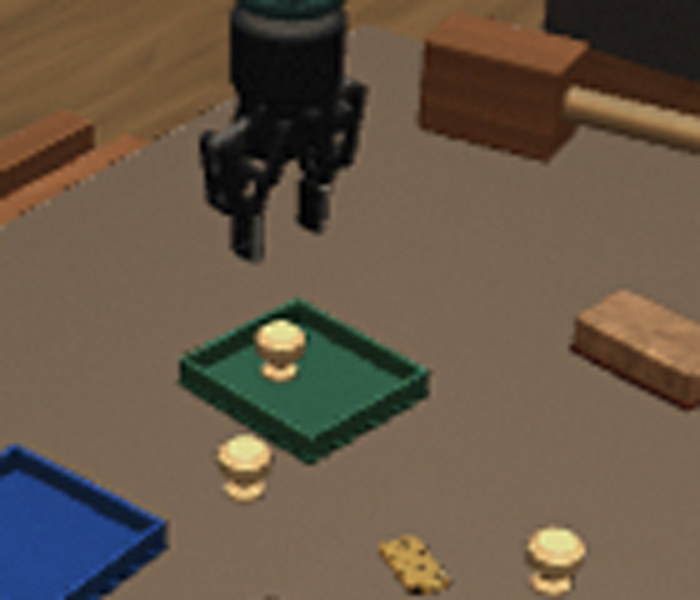

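The pale knob stands in the green tray at (280,350). Next is the dark knob.

apply_moves --rows "-2.5 3.4 0 0 0 0; -5.1 6.9 0 0 0 0; -7.7 10.4 0 0 0 0; -10.3 13.9 0 0 0 0; -12.9 17.4 0 0 0 0; -15.5 20.9 0 0 0 0; -18.3 24.6 0 0 0 0; -18.3 24.6 0 0 0 0"

```text
t: 7.95
tool_pos: [0.4454, 0.0071, 0.1013]
orientation: [1.296, 1.158, -1.304]
ft_force: [0.8, -0.1, -0.4]
opening: 0.648
```

apply_moves --rows "0 0 -1.5 0 0 0; 0 0 -3 0 0 0; 0 0 -3 0 0 0; 0 0 -3 0 0 0"

```text
t: 8.35
tool_pos: [0.4511, 0.0013, 0.072]
orientation: [1.304, 1.146, -1.306]
ft_force: [0.3, -0.5, 0.2]
opening: 0.652
```

```bash
python3 view.py side s5.png 190 130 330 250 5
```

```text
8.4 [0.4515 0.0013 0.0725] jaw -97.5 down [-0.001 -0.    -1.   ] 0.6530693761830326 [ 0.06 -0.18  0.46]
```

View pics/s5.png

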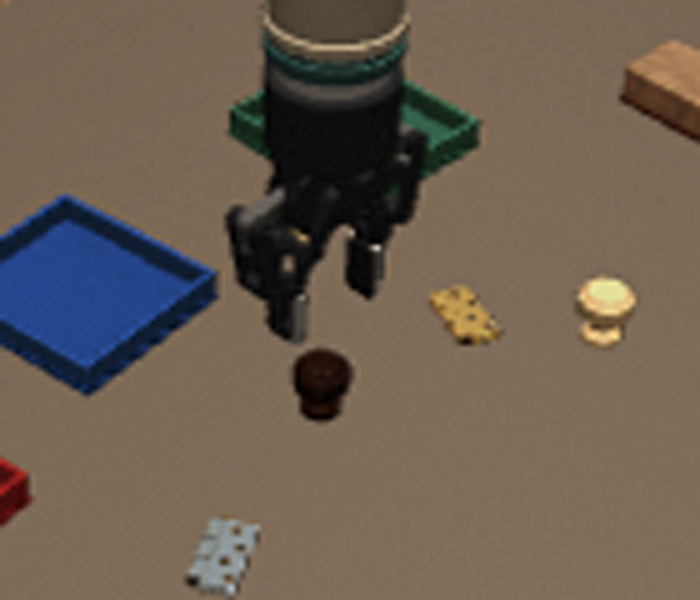

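The gripper sits over the dark knob at (320,385), with room on both sides.

apply_moves --rows "0 0 -2.5 0 0 0; 0.05 0.1 -5 0 0 0; 0.05 0.1 -6.4 0 0 0; 0.05 0.1 -6.4 0 0 0; 0.05 0.1 -6.4 0 0 0"

```text
t: 8.9
tool_pos: [0.452, 0.0027, 0.008]
orientation: [1.304, 1.145, -1.306]
ft_force: [-0.9, 0.2, -0.3]
opening: 0.645
```

apply_moves --rows "0 0 0 0 0 0; 0 0 0 0 0 0; 0 0 0 0 0 0; 0 0 0 0 0 0; 0 0 0 0 0 0; 0 0 0 0 0 0; 0 0 0 0 0 0; 0 0 0 0 0 0" --gripper 10

```text
t: 9.7
tool_pos: [0.4525, 0.0027, 0.0092]
orientation: [1.306, 1.144, -1.303]
ft_force: [-0.5, 0.1, 6.8]
opening: 0.402
```

apply_moves --rows "0 0 1 0 0 0; 0 0 3 0 0 0; 0 0 6 0 0 0; 0 0 9 0 0 0; 0 0 9 0 0 0"

```text
t: 10.2
tool_pos: [0.454, 0.0025, 0.1012]
orientation: [1.307, 1.141, -1.3]
ft_force: [0.1, -0.6, -0.3]
opening: 0.405
```

```bash
python3 view.py side s6.png 190 110 330 230 5
```

```text
10.25 [0.4533 0.0029 0.0999] jaw -97.4 down [ 0.004  0.    -1.   ] 0.40556300333138695 [-0.17 -0.26  1.09]
```

View pics/s6.png

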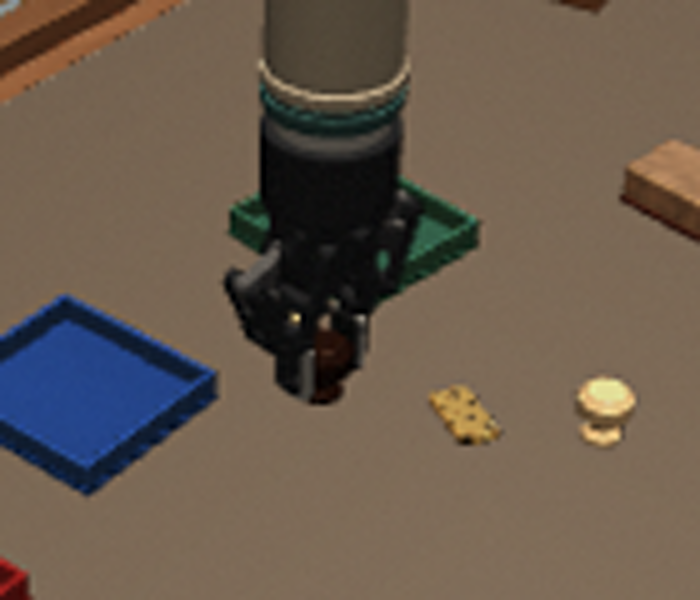

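The dark knob is held upright at (330,365).

apply_moves --rows "2 -3.8 0 0 0 0; 4.1 -7.7 0 0 0 0; 6.2 -11.7 0 0 0 0; 8.3 -15.7 0 0 0 0; 10.4 -19.7 0 0 0 0; 12.7 -24 0 0 0 0; 12.7 -24 -1 0 0 0; 12.7 -24 -3 0 0 0"

```text
t: 11.05
tool_pos: [0.5795, -0.2398, 0.0677]
orientation: [1.307, 1.141, -1.306]
ft_force: [-0.0, 0.3, -0.7]
opening: 0.401
```

apply_moves --rows "0 0 -1.5 0 0 0; 0 0 -3 0 0 0; 0 0 -4.5 0 0 0; 0 0 -5.2 0 0 0; 0 0 -5.2 0 0 0; 0 0 -5.2 0 0 0"

```text
t: 11.65
tool_pos: [0.5793, -0.2374, 0.0167]
orientation: [1.304, 1.144, -1.304]
ft_force: [-0.5, -0.4, -1.1]
opening: 0.398
```

```bash
python3 view.py side s7.png 200 80 340 200 5
```

```text
11.7 [ 0.5795 -0.2375  0.017 ] jaw -97.5 down [ 0.001 -0.001 -1.   ] 0.4057853564638075 [-0.04  0.5  -0.12]
```

View pics/s7.png

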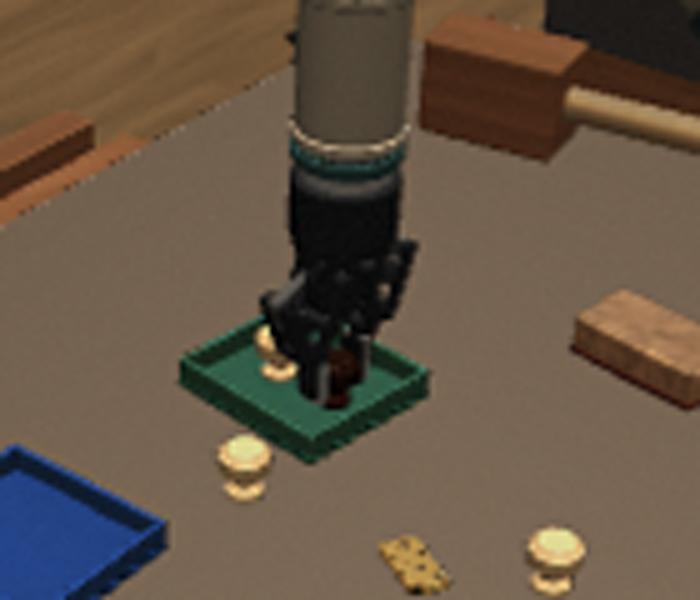

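The dark knob is low in the tray at (335,385), clear of the pale one. I'll lower it the last 3 mm and release.

apply_moves --rows "0 0 -0.15 0 0 0; 0 0 -0.25 0 0 0; 0 0 -0.3 0 0 0; 0 0 -0.3 0 0 0"

```text
t: 12.1
tool_pos: [0.5795, -0.2374, 0.0143]
orientation: [1.305, 1.144, -1.304]
ft_force: [-0.9, 0.9, 4.4]
opening: 0.403
```

apply_moves --rows "0 0 0 0 0 0; 0 0 0 0 0 0; 0 0 0 0 0 0; 0 0 0 0 0 0; 0 0 3 0 0 0; 0 0 6 0 0 0; 0 0 9 0 0 0; 0 0 9 0 0 0" --gripper 65

```text
t: 12.9
tool_pos: [0.5814, -0.2391, 0.1075]
orientation: [1.305, 1.137, -1.301]
ft_force: [0.4, -0.2, -0.0]
opening: 0.652
```

```bash
python3 view.py side s8.png 200 80 340 200 5
```

```text
12.95 [ 0.5804 -0.2381  0.1055] jaw -97.5 down [ 0.004 -0.002 -1.   ] 0.6525089115570896 [ 0.45 -0.6  -1.  ]
```

View pics/s8.png

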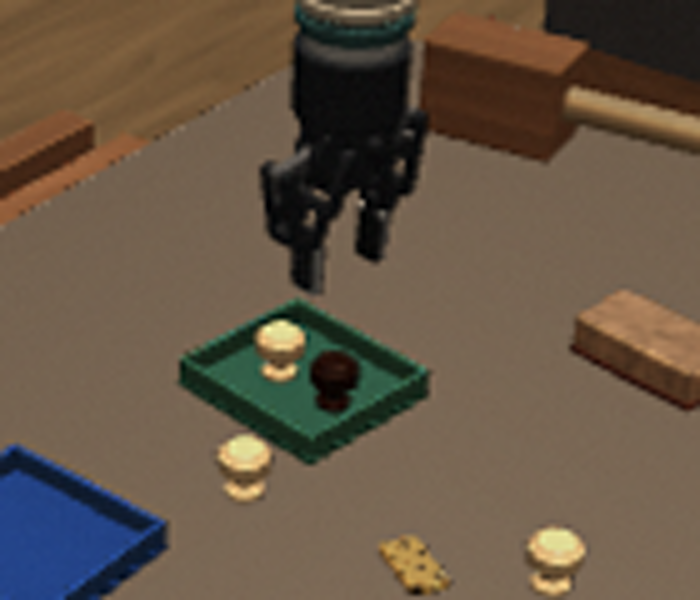

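Both knobs stand in the green tray, pale at (280,350) and dark at (335,380). Next is the brass hinge.

apply_moves --rows "-3 2.3 0 0 0 -0.08; -6 4.6 0 0 0 -0.16; -9 6.9 0 0 0 -0.24; -12 9.2 0 0 0 -0.32; -14.8 11.4 0 0 0 -0.401; -14.8 11.4 -2 0 0 -0.401; -14.8 11.4 -5 0 0 -0.401; -14.8 11.4 -5 0 0 -0.401" --gripper 55

```text
t: 13.75
tool_pos: [0.4287, -0.122, 0.0509]
orientation: [1.586, 0.915, -1.594]
ft_force: [0.1, -0.4, 1.1]
opening: 0.55
```

apply_moves --rows "0 0 0 0 0 0; 0 0 0 0 0 0"

```text
t: 13.95
tool_pos: [0.4313, -0.1239, 0.054]
orientation: [1.589, 0.908, -1.589]
ft_force: [0.0, -0.1, -0.6]
opening: 0.55
```

```bash
python3 view.py side s9.png 230 110 350 220 5.4;  python3 view.py top t9.png 240 150 360 260 5.4
```

```text
14.0 [ 0.4315 -0.1239  0.0542] jaw -120.5 down [ 0.001 -0.001 -1.   ] 0.5472907663413094 [-0.21 -0.45  0.35]
14.05 [ 0.4317 -0.1237  0.0543] jaw -120.4 down [ 0.001 -0.001 -1.   ] 0.5463574754589822 [0.1  0.1  0.15]
```

View pics/s9.png

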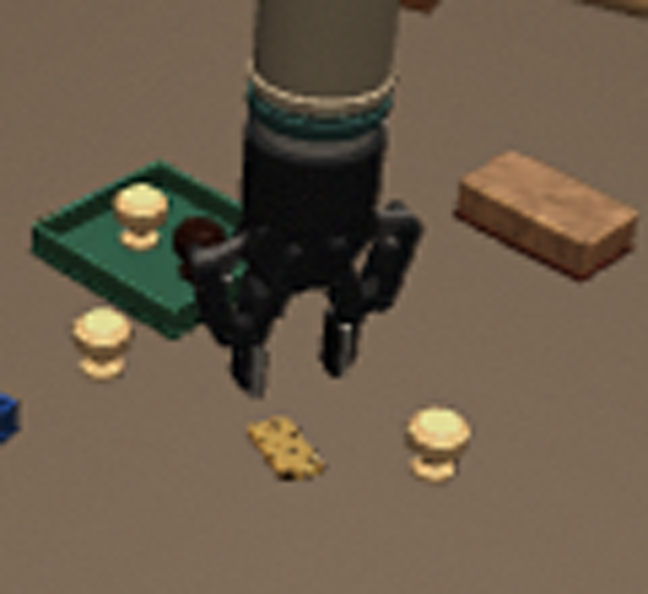

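View pics/t9.png

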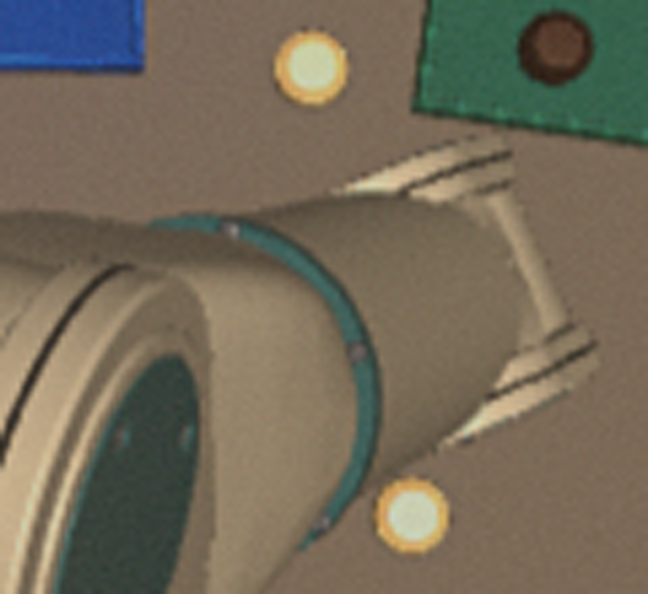

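The gripper straddles the brass hinge (285,445 in the side crop); the top view is blocked by the arm.

apply_moves --rows "0 0 -2 0 0 0; 0 0.05 -4 0 0 0; 0 0.05 -5.15 0 0 0; 0 0.05 -5.15 0 0 0; 0 0.05 -5.15 0 0 0"

```text
t: 14.55
tool_pos: [0.4314, -0.1231, 0.0026]
orientation: [1.589, 0.908, -1.588]
ft_force: [0.5, -0.3, -1.3]
opening: 0.55
```

apply_moves --rows "0 0 0 0 0 0; 0 0 0 0 0 0; 0 0 0 0 0 0; 0 0 0 0 0 0; 0 0 0 0 0 0; 0 0 0 0 0 0; 0 0 0 0 0 0; 0 0 0 0 0 0" --gripper 5

```text
t: 15.35
tool_pos: [0.4317, -0.1231, 0.003]
orientation: [1.589, 0.908, -1.587]
ft_force: [-0.2, -0.0, 6.0]
opening: 0.319
```

```bash
python3 view.py side s10.png 230 110 350 220 5.4
```

```text
15.4 [ 0.4317 -0.1231  0.003 ] jaw -120.4 down [ 0.002 -0.001 -1.   ] 0.3143127185589667 [-0.71  0.13  6.15]
```

View pics/s10.png

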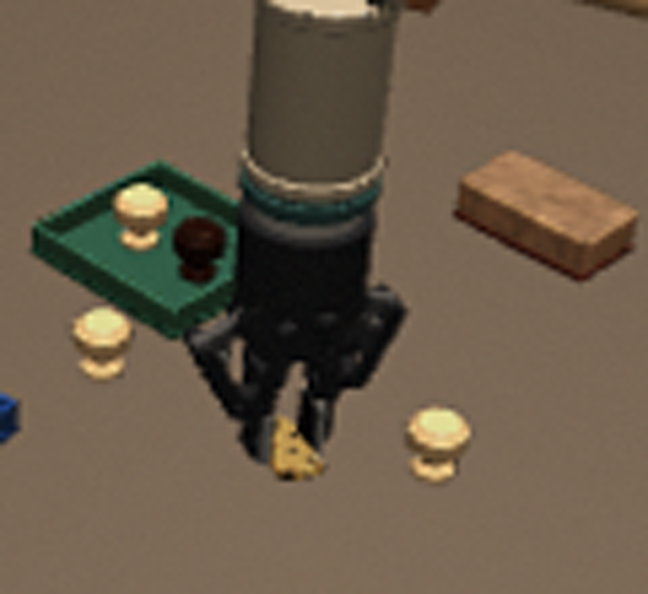

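The opening is 27 mm, which fits the hinge's width. I'll lift it and check.

apply_moves --rows "0 0 1 0 0 0; 0 0 3 0 0 0; 0 0 6 0 0 0; 0 0 9 0 0 0; 0 0 9 0 0 0"

```text
t: 15.9
tool_pos: [0.433, -0.1234, 0.095]
orientation: [1.591, 0.905, -1.584]
ft_force: [0.2, 0.5, -0.9]
opening: 0.313
```

```bash
python3 view.py side s11.png 230 90 350 200 5.4
```

```text
15.95 [ 0.4324 -0.1228  0.0936] jaw -120.4 down [ 0.004 -0.001 -1.   ] 0.31742715726022147 [ 0.38  0.89 -1.04]
```

View pics/s11.png

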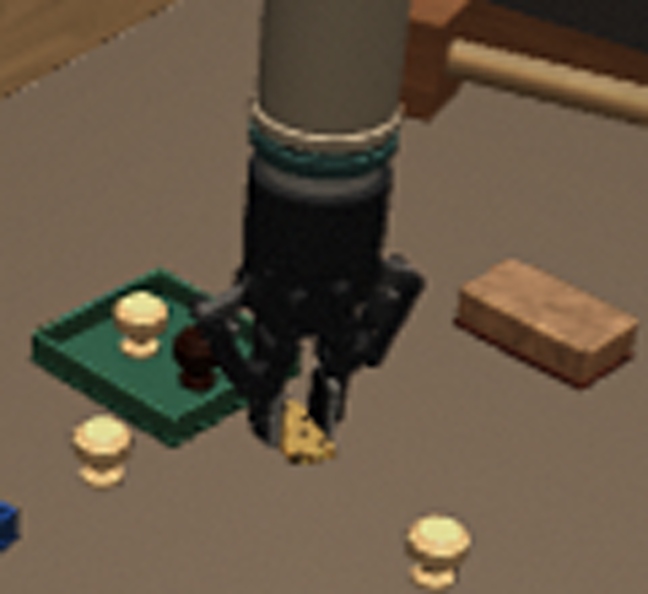

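The hinge is held level at (305,430).

apply_moves --rows "3.5 2.2 0 0 0 0.09; 7.5 4.7 0 0 0 0.18; 11.5 7.1 0 0 0 0.27; 15.5 9.6 0 0 0 0.36; 19.5 12.1 0 0 0 0.45; 23.5 14.6 0 0 0 0.541; 23.5 14.6 -1 0 0 0.541; 23.5 14.6 -3 0 0 0.541"

```text
t: 16.75
tool_pos: [0.6676, 0.0248, 0.0612]
orientation: [1.202, 1.214, -1.198]
ft_force: [-1.3, -1.0, -0.1]
opening: 0.318
```

apply_moves --rows "0 0 -1.5 0 0 0; 0 0 -3 0 0 0; 0 0 -4.5 0 0 0; 0 0 -5.0 0 0 0; 0 0 -5.0 0 0 0; 0 0 -5.0 0 0 0"

```text
t: 17.35
tool_pos: [0.6665, 0.023, 0.0125]
orientation: [1.203, 1.213, -1.202]
ft_force: [0.2, 0.2, -0.8]
opening: 0.315
```

```bash
python3 view.py side s12.png 150 110 270 220 5.4
```

```text
17.4 [0.6668 0.023  0.0128] jaw -89.4 down [ 0.002 -0.    -1.   ] 0.3149626072755192 [ 1.1  -0.06 -0.83]
```

View pics/s12.png

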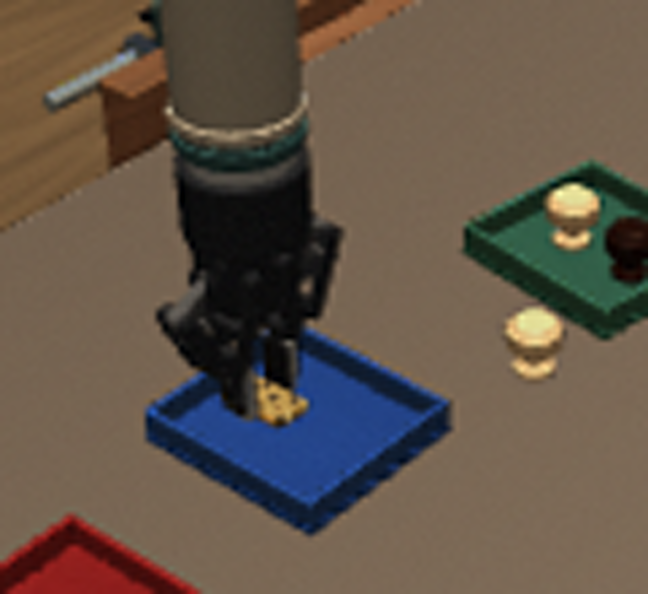

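The hinge is inside the blue tray at (280,400), 4 mm above the floor. I'll lower it and release.

apply_moves --rows "0 0 -0.2 0 0 0; 0 0 -0.35 0 0 0; 0 0 -0.45 0 0 0; 0 0 -0.45 0 0 0"

```text
t: 17.8
tool_pos: [0.6663, 0.0233, 0.0081]
orientation: [1.202, 1.214, -1.201]
ft_force: [-1.4, 0.3, 3.6]
opening: 0.312
```

apply_moves --rows "0 0 0 0 0 0; 0 0 0 0 0 0; 0 0 0 0 0 0; 0 0 0 0 0 0; 0 0 3 0 0 0; 0 0 6 0 0 0; 0 0 9 0 0 0; 0 0 9 0 0 0" --gripper 48

```text
t: 18.6
tool_pos: [0.6692, 0.0225, 0.102]
orientation: [1.205, 1.207, -1.196]
ft_force: [0.7, -0.1, 0.5]
opening: 0.477
```

```bash
python3 view.py side s13.png 150 110 270 220 5.4
```

```text
18.65 [0.6677 0.0229 0.0997] jaw -89.4 down [ 0.004 -0.    -1.   ] 0.48339299038765543 [ 0.04 -0.72 -0.34]
```

View pics/s13.png

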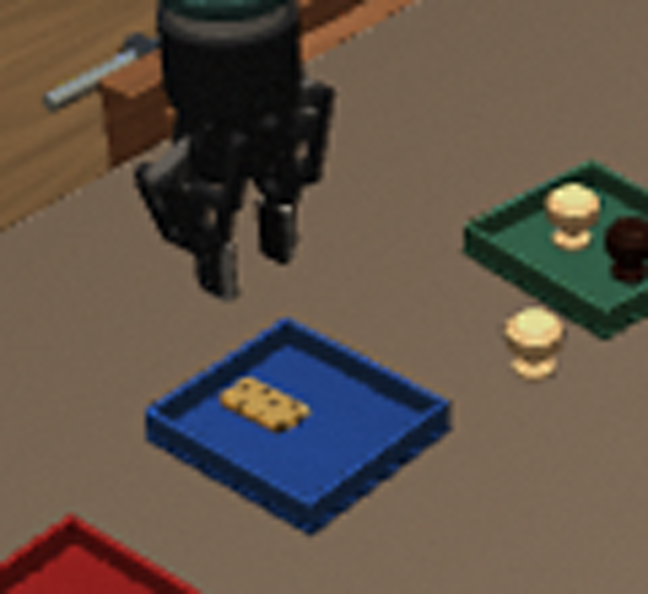

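The brass hinge lies flat in the blue tray at (265,405), about 30 mm toward its far side. Next is the steel hinge.

apply_moves --rows "-3.1 1.4 0 0 0 0.14; -6.2 2.8 0 0 0 0.28; -9.3 4.3 0 0 0 0.42; -12.4 5.7 0 0 0 0.56; -15.5 7.1 0 0 0 0.7; -18.6 8.5 0 0 0 0.84; -21.7 10 0 0 0 0.98; -24.9 11.4 0 0 0 1.12" --gripper 55

```text
t: 19.45
tool_pos: [0.4152, 0.1377, 0.0969]
orientation: [0.341, 1.545, -0.341]
ft_force: [1.1, 0.9, -0.5]
opening: 0.549
```

apply_moves --rows "0 0 0 0 0 0.14; 0 0 0 0 0 0.28; 0 0 -1 0 0 0.42; 0 0 -2 0 0 0.56; 0 0 -3 0 0 0.7; 0 0 -4.3 0 0 0.809; 0 0 -4.3 0 0 0.809; 0 0 -4.3 0 0 0.809"

```text
t: 20.25
tool_pos: [0.4164, 0.1369, 0.054]
orientation: [-0.287, 1.554, 0.287]
ft_force: [-0.1, -0.0, -0.3]
opening: 0.552
```

```bash
python3 view.py side s14.png 180 150 300 260 5.4
```

```text
20.3 [0.4169 0.1371 0.0544] jaw 20.9 down [-0.001 -0.    -1.   ] 0.5486487853975692 [-0.35 -1.41 -0.42]
```

View pics/s14.png

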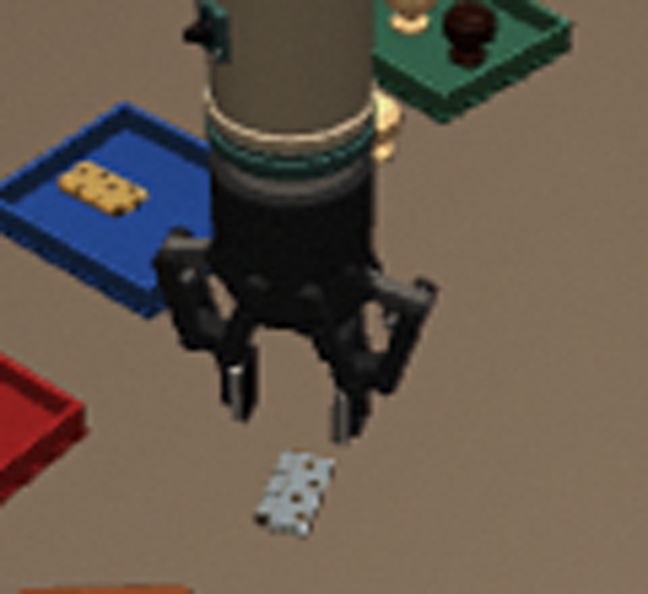

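The jaws line up across the steel hinge at (295,490).

apply_moves --rows "0 0 -2 0 0 0; 0.05 0 -4 0 0 0; 0.05 0 -5.1 0 0 0; 0.05 0 -5.15 0 0 0; 0.05 0 -5.15 0 0 0"

```text
t: 20.8
tool_pos: [0.4181, 0.1373, 0.0032]
orientation: [-0.294, 1.551, 0.292]
ft_force: [1.4, 3.6, 0.1]
opening: 0.551
```

apply_moves --rows "0 0 0 0 0 0; 0 0 0 0 0 0; 0 0 0 0 0 0; 0 0 0 0 0 0; 0 0 0 0 0 0; 0 0 0 0 0 0; 0 0 0 0 0 0; 0 0 0 0 0 0" --gripper 5

```text
t: 21.6
tool_pos: [0.4182, 0.1374, 0.0036]
orientation: [-0.288, 1.552, 0.289]
ft_force: [-0.6, -0.1, 4.1]
opening: 0.311
```

apply_moves --rows "0 0 1 0 0 0; 0 0 3 0 0 0; 0 0 6 0 0 0; 0 0 9 0 0 0; 0 0 9 0 0 0"

```text
t: 22.1
tool_pos: [0.4195, 0.1376, 0.0957]
orientation: [-0.289, 1.547, 0.289]
ft_force: [1.0, 0.5, -1.0]
opening: 0.313
```

```bash
python3 view.py side s15.png 180 130 300 240 5.4
```

```text
22.15 [0.4187 0.1378 0.0944] jaw 21.1 down [ 0.002  0.001 -1.   ] 0.3121042431295813 [ 0.27  0.25 -0.99]
```

View pics/s15.png

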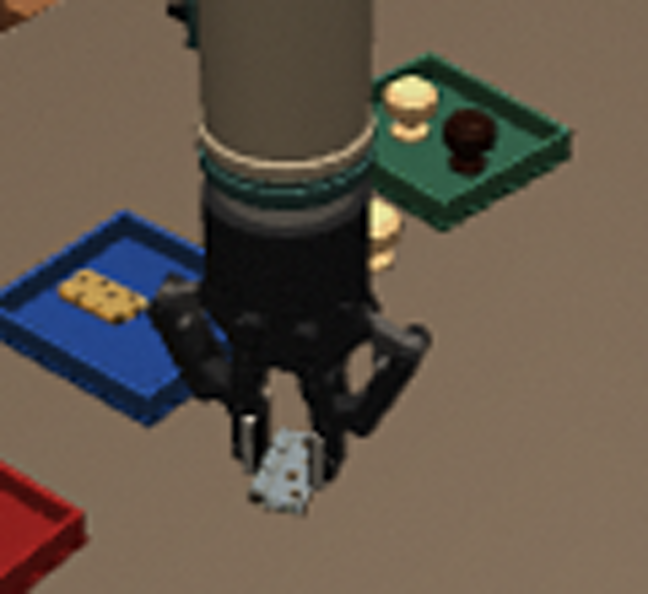

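The steel hinge is held level at (288,475).

apply_moves --rows "2.3 -1.4 0 0 0 0.145; 4.7 -2.8 0 0 0 0.29; 7 -4.3 0 0 0 0.435; 9.4 -5.7 0 0 0 0.58; 11.8 -7.2 0 0 0 0.725; 14.2 -8.6 0 0 0 0.87; 16.5 -10 0 0 0 1.01; 18.9 -11.5 0 0 0 1.15"

```text
t: 22.95
tool_pos: [0.6067, 0.0222, 0.0916]
orientation: [-1.172, 1.233, 1.177]
ft_force: [-0.1, 0.2, -1.1]
opening: 0.314
```

apply_moves --rows "0 0 0 0 0 0.063; 0 0 -2 0 0 0.063; 0 0 -4 0 0 0.063; 0 0 -6 0 0 0.063; 0 0 -7.5 0 0 0.063; 0 0 -8 0 0 0.063; 0 0 -8 0 0 0.063; 0 0 -8 0 0 0.063"

```text
t: 23.75
tool_pos: [0.6073, 0.0222, 0.0137]
orientation: [-1.217, 1.204, 1.216]
ft_force: [0.4, 0.7, -0.3]
opening: 0.315
```

```bash
python3 view.py side s16.png 150 120 270 230 5.4
```

```text
23.8 [0.6076 0.0223 0.0141] jaw 90.6 down [ 0.001 -0.001 -1.   ] 0.31165159826300554 [-0.02 -0.65  0.25]
```

View pics/s16.png

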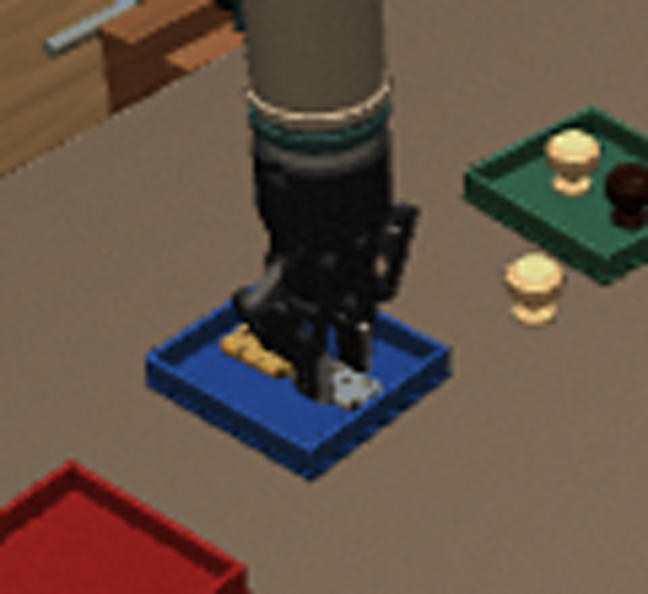

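The steel hinge is in the tray at (350,385). The brass one is at (255,350) and they don't appear to overlap. I'll lower it 5 mm and release.

apply_moves --rows "0 0 -0.2 0 0 0; 0 0 -0.4 0 0 0; 0 0 -0.53 0 0 0; 0 0 -0.53 0 0 0"

```text
t: 24.2
tool_pos: [0.6072, 0.0224, 0.0086]
orientation: [-1.217, 1.204, 1.216]
ft_force: [-1.2, 0.7, 2.4]
opening: 0.318
```

apply_moves --rows "0 0 0 0 0 0; 0 0 0 0 0 0; 0 0 0 0 0 0; 0 0 0 0 0 0; 0 0 3 0 0 0; 0 0 6 0 0 0; 0 0 9 0 0 0; 0 0 9 0 0 0" --gripper 48

```text
t: 25.0
tool_pos: [0.6099, 0.022, 0.102]
orientation: [-1.221, 1.199, 1.211]
ft_force: [0.4, 1.1, 0.9]
opening: 0.477
```

```bash
python3 view.py side s17.png 150 120 270 230 5.4
```

```text
25.05 [0.6085 0.0223 0.1   ] jaw 90.6 down [ 0.004 -0.    -1.   ] 0.4783525183740726 [-0.2  -0.49 -0.11]
```

View pics/s17.png

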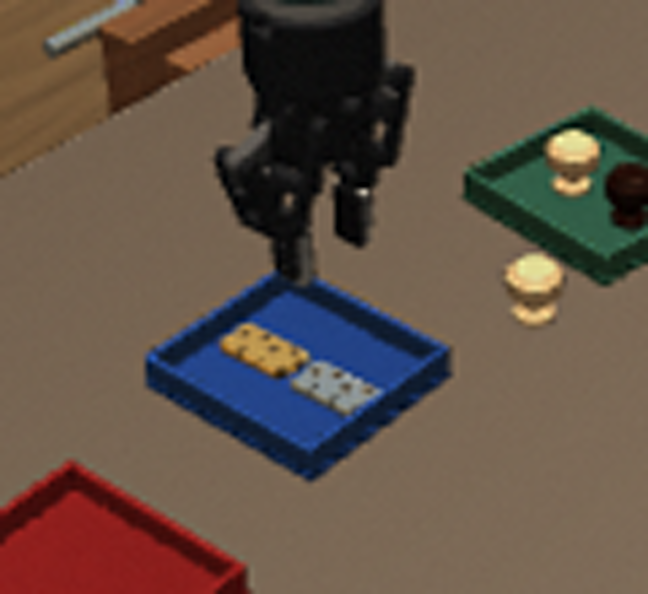

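Both hinges lie flat, end to end with a small gap, brass at (263,350) and steel at (337,387). Next is the chisel handle.

apply_moves --rows "-2.3 3.3 0 0 0 0.1; -4.8 6.7 0 0 0 0.2; -7.3 10.2 0 0 0 0.3; -9.8 13.7 0 0 0 0.4; -12.3 17.2 0 0 0 0.5; -14.8 20.8 0 0 0 0.6; -17.2 24.3 0 0 0 0.698; -17.2 24.3 0 0 0 0.698" --gripper 60

```text
t: 25.85
tool_pos: [0.4295, 0.2711, 0.0968]
orientation: [-1.712, 0.778, 1.722]
ft_force: [0.9, 0.2, 0.7]
opening: 0.601
```

apply_moves --rows "0 0 -1.5 0 0 0; 0 0 -3 0 0 0; 0 0 -3 0 0 0; 0 0 -3 0 0 0"

```text
t: 26.25
tool_pos: [0.4346, 0.2646, 0.0675]
orientation: [-1.709, 0.789, 1.709]
ft_force: [0.1, -0.3, 0.1]
opening: 0.598
```

```bash
python3 view.py side s18.png 130 170 270 300 5
```

```text
26.3 [0.435  0.2648 0.068 ] jaw 130.5 down [-0.    -0.001 -1.   ] 0.6022543695634485 [ 0.06 -0.05 -0.29]
```

View pics/s18.png

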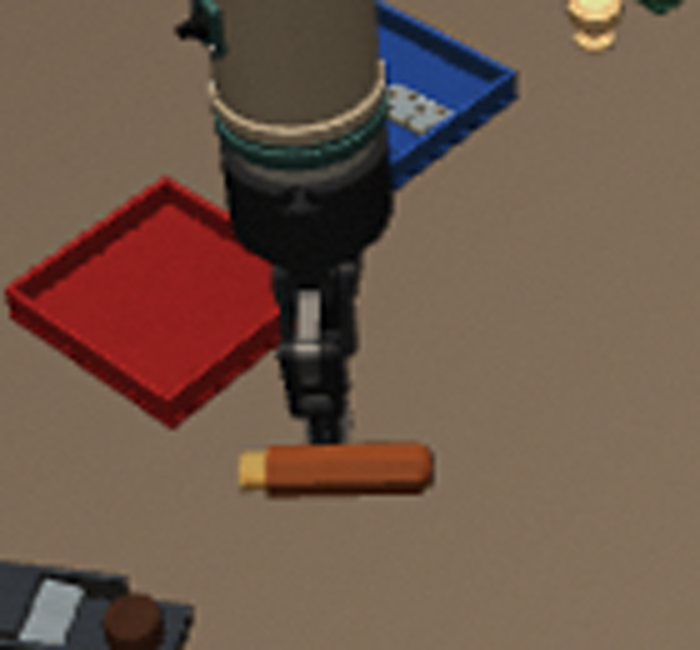

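The jaws are square across the handle, whose middle is at (335,468). The hand looks centred along its length.

apply_moves --rows "0 0 -2 0 0 0; 0.05 0.1 -4 0 0 0; 0.05 0.1 -5.5 0 0 0; 0.05 0.1 -6.3 0 0 0; 0.05 0.1 -6.3 0 0 0"

```text
t: 26.8
tool_pos: [0.4352, 0.2659, 0.0046]
orientation: [-1.709, 0.788, 1.709]
ft_force: [0.4, -0.8, -0.0]
opening: 0.594
```

apply_moves --rows "0 0 0 0 0 0; 0 0 0 0 0 0; 0 0 0 0 0 0; 0 0 0 0 0 0; 0 0 0 0 0 0; 0 0 0 0 0 0; 0 0 0 0 0 0; 0 0 0 0 0 0" --gripper 5

```text
t: 27.6
tool_pos: [0.436, 0.2665, 0.006]
orientation: [-1.71, 0.785, 1.707]
ft_force: [0.0, -0.1, 5.7]
opening: 0.294
```

apply_moves --rows "0 0 1 0 0 0; 0 0 3 0 0 0; 0 0 6 0 0 0; 0 0 9 0 0 0; 0 0 9 0 0 0"

```text
t: 28.1
tool_pos: [0.4376, 0.2676, 0.0989]
orientation: [-1.711, 0.78, 1.703]
ft_force: [1.1, -0.2, -0.9]
opening: 0.297
```

```bash
python3 view.py side s19.png 130 150 270 280 5
```

```text
28.15 [0.4366 0.2671 0.0972] jaw 130.6 down [ 0.004  0.002 -1.   ] 0.29525049257571484 [-0.6   0.27 -1.23]
```

View pics/s19.png

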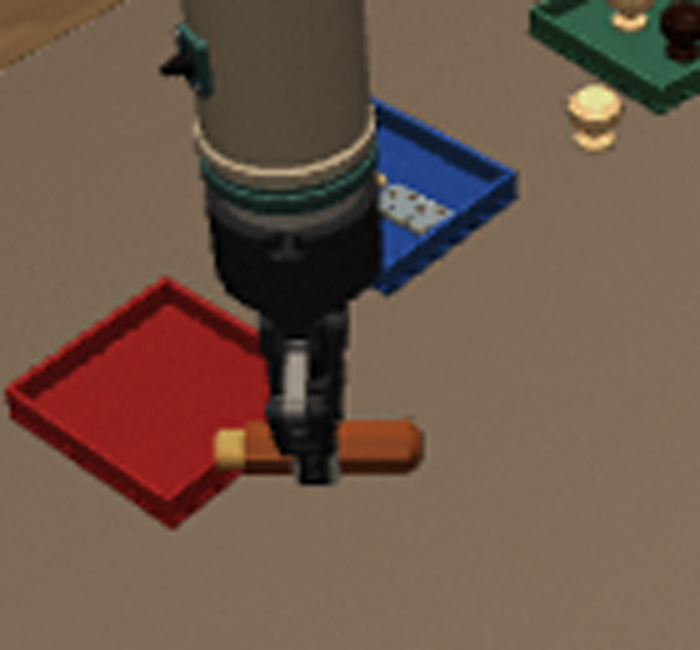

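The handle hangs level, gripped near the middle (318,455).

apply_moves --rows "2.3 -0.5 0 0 0 -0.1; 4.7 -0.9 0 0 0 -0.2; 7.1 -1.4 0 0 0 -0.3; 9.5 -1.9 0 0 0 -0.4; 11.9 -2.4 0 0 0 -0.5; 14.3 -2.9 0 0 0 -0.6; 16.5 -3.3 0 0 0 -0.698; 16.5 -3.3 0 0 0 -0.698"

```text
t: 28.95
tool_pos: [0.603, 0.2313, 0.0939]
orientation: [-1.217, 1.207, 1.211]
ft_force: [0.0, -0.1, -0.2]
opening: 0.295
```

apply_moves --rows "0 0 -1.5 0 0 0; 0 0 -3 0 0 0; 0 0 -4.5 0 0 0; 0 0 -4.5 0 0 0; 0 0 -4.5 0 0 0"

```text
t: 29.45
tool_pos: [0.5996, 0.2332, 0.0492]
orientation: [-1.217, 1.206, 1.218]
ft_force: [0.1, -0.3, -0.7]
opening: 0.296
```

```bash
python3 view.py side s20.png 100 150 240 280 5
```

```text
29.5 [0.6003 0.2333 0.05  ] jaw 90.6 down [-0.    -0.001 -1.   ] 0.29505033697461425 [ 0.13  0.09 -0.03]
```

View pics/s20.png

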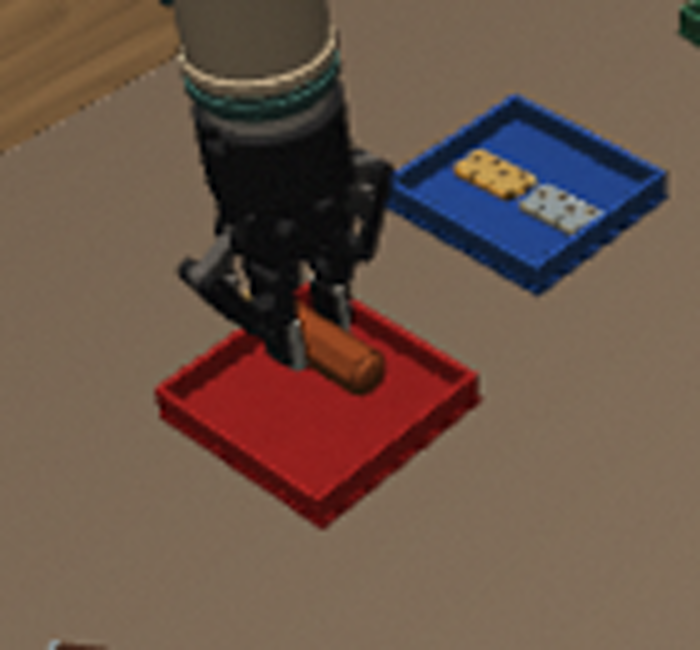

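The handle is parallel to the red tray's long sides and centred above it, with its butt at (368,370).

apply_moves --rows "0 0 -1.5 0 0 0; 0 0 -3 0 0 0; 0 0 -3.5 0 0 0; 0 0 -3.9 0 0 0; 0 0 -3.9 0 0 0"

```text
t: 30.0
tool_pos: [0.6002, 0.2331, 0.0111]
orientation: [-1.217, 1.206, 1.217]
ft_force: [0.6, 0.4, 0.2]
opening: 0.291
```

apply_moves --rows "0 0 0 0 0 0; 0 0 0 0 0 0; 0 0 0 0 0 0; 0 0 0 0 0 0"

```text
t: 30.4
tool_pos: [0.6005, 0.2332, 0.011]
orientation: [-1.217, 1.205, 1.216]
ft_force: [-0.7, -1.1, 0.6]
opening: 0.292
```

apply_moves --rows "0 0 -0.07 0 0 0; 0 0 -0.12 0 0 0; 0 0 -0.12 0 0 0"

```text
t: 30.7
tool_pos: [0.6005, 0.2332, 0.011]
orientation: [-1.217, 1.205, 1.217]
ft_force: [-2.8, -1.5, 9.8]
opening: 0.295
```

apply_moves --rows "0 0 0 0 0 0; 0 0 0 0 0 0; 0 0 0 0 0 0; 0 0 0 0 0 0; 0 0 3 0 0 0; 0 0 6 0 0 0; 0 0 9 0 0 0; 0 0 9 0 0 0" --gripper 48

```text
t: 31.5
tool_pos: [0.6035, 0.2339, 0.104]
orientation: [-1.219, 1.198, 1.212]
ft_force: [1.0, 0.1, 0.2]
opening: 0.481
```

apply_moves --rows "-4 0 1 0 0 0; -8 0 2 0 0 0; -12 0 3 0 0 0; -16 0 5 0 0 0; -20 0 8 0 0 0; -24 0 10 0 0 0; -24 0 10 0 0 0"

```text
t: 32.2
tool_pos: [0.3552, 0.2338, 0.2008]
orientation: [-1.217, 1.205, 1.223]
ft_force: [0.9, -0.2, 0.4]
opening: 0.48
```

```bash
python3 view.py side s21.png 100 100 320 280 3.5; python3 view.py top t21.png 120 90 400 260 2.8
```

```text
32.25 [0.3583 0.2341 0.2004] jaw 90.8 down [-0.001  0.001 -1.   ] 0.4776132453592269 [0.8  0.12 0.39]
32.3 [0.3602 0.234  0.2   ] jaw 90.7 down [ 0.001  0.    -1.   ] 0.47872320719969014 [ 0.28 -0.18 -0.03]
```

View pics/s21.png

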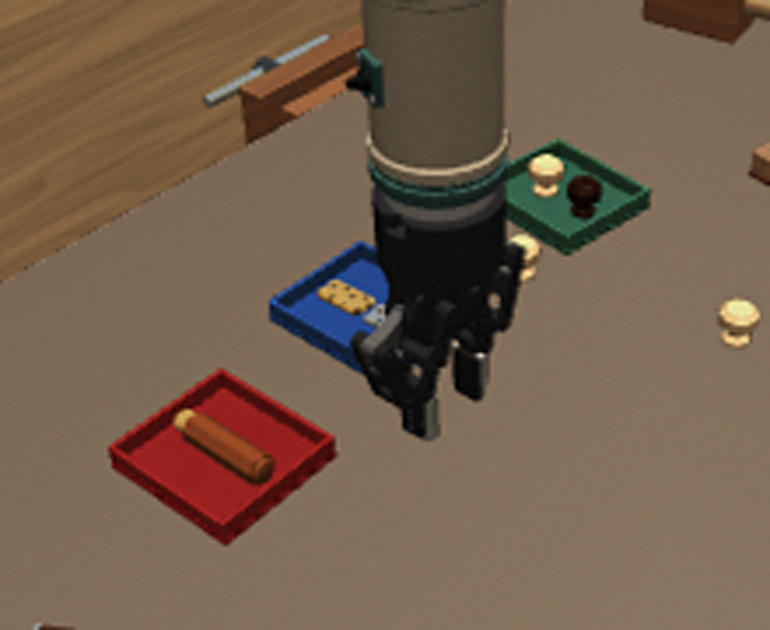

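View pics/t21.png

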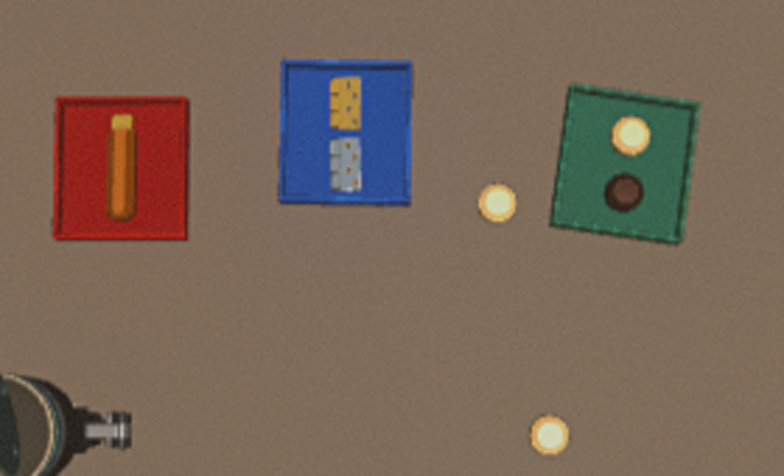

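Top view: the handle is in the red tray (121,167), both hinges are in the blue one (345,103 and 345,164), and both knobs are in the green one (630,135 and 623,192). One last numeric check, then I hand in.

```bash
python3 - <<'E'
from seg import *
f=snap('top','final_top.png')
T={'g':(.6075,-.2407,-7.5),'b':(.6363,.022,.5),'r':(.5996,.2322,.5)}
for n,c,z,t in [('knob_pale',(345,138),.031,'g'),('knob_dark',(343,159),.031,'g'),('hinge_brass',(243,127),.012,'b'),('hinge_steel',(243,149),.012,'b'),('chisel',(163,150),.018,'r')]:
    p=blob(f,c,z,thr=40,r=20 if t=='r' else (10 if t=='b' else 9))[0]; x,y,d=T[t]; a=np.radians(d); q=p-[x,y]
    print(n,np.round([np.cos(a)*q[0]+np.sin(a)*q[1],-np.sin(a)*q[0]+np.cos(a)*q[1]],3))
for n in ['block_plane','sanding_block']:
    for d in robot.search_frame(n,'top')[:1]: print(n,cam2w(f,d['at']).round(3))
robot.job_done()
E
```

```text
knob_pale [ 0.026 -0.001]
knob_dark [-0.029 -0.001]
hinge_brass [0.03  0.001]
hinge_steel [-0.029 -0.   ]
chisel [0.011 0.003]
block_plane [0.488 0.425 0.03 ]
sanding_block [ 0.424 -0.429  0.03 ]
the job is handed in; nothing more can be done
```

All five fittings are in their trays and let go, and I handed the job in at about 32 s of the 128 s allowed. No verdict was reported.

- **Knobs:** both stand upright in the green tray, at about +26 and −29 mm along its x axis. For the pale knob I took the one farthest to the robot's right.
- **Hinges:** both lie flat in the blue tray, at ±30 mm along its x axis with a small gap between them. They are in line end to end rather than long side to long side.
- **Chisel handle:** it lies along the middle of the red tray. The last numeric check put it 11 mm off centre, while the picture shows it about centred. I put this down to the colour segmentation missing the yellow ferrule. Either value is well inside the walls.
- **Left alone:** the block plane and sanding block show up within about 4 mm of where they started, which is the detector's noise.

I judged upright and flat from the two camera views and the contact forces at release, not by measuring angles. The side camera's first network positions for two pale knobs were up to 15 mm off my first top-view estimates. An image-filter shift in my code caused part of that. With it removed, my measurements from the two cameras agreed to about 4 mm, and all five grasps held first time.

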